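# Shut the drawers that will go in

## Task

Tidy up the small-parts cabinet on the bench: with the fingertips, push the two drawers with low contents shut, fully home. The drawer with the tall filter canister standing in it will not go in: leave that one out where it is, with the canister standing and untouched. Only push the drawers' fronts: do not touch or lift what is in the drawers, leave the other things around alone, and move clear when done.

Things in the scene. Friction and masses are not known exactly. Their poses are not given: they have to be found in the camera images.
- cabinet: Low grey steel small-parts cabinet fixed on the bench, 220 mm deep, 356 mm wide, 90 mm high, with three equal drawers side by side that come out towards the robot. Origin: centre of the carcass's front face, at bench height. x points from the front to the back of the cabinet (the direction in which a drawer is pushed shut), y to its left as the robot sees it, z up. The drawers pass under a top plate whose underside is 82 mm above the bench.
- drawer_left (a joint): How far the left (its centre line at y = +117 mm in the cabinet's frame) drawer is pulled out, in m: 0 is fully shut, against its stop; at most 0.13. It slides freely with about 2 N of friction and stays where it is left.
- left_front (a point): Centre of the outer face of the left drawer's flat front, 46 mm above the bench; x, y, z as the cabinet's. The front is 110 mm wide, from 14 to 78 mm above the bench, 10 mm thick and closes over the carcass's front face. A steel pull lip 50 mm wide and 5 mm thick, 62 mm above the bench, stands 12 mm out of the face. The drawer is an open tray behind it, its floor 14 mm and its side walls' rims 56 mm above the bench.
- drawer_middle (a joint): How far the middle (its centre line at y = 0) drawer is pulled out, in m: 0 is fully shut, against its stop; at most 0.13. It slides freely with about 2 N of friction and stays where it is left.
- middle_front (a point): Centre of the outer face of the middle drawer's flat front, 46 mm above the bench; x, y, z as the cabinet's. The front is 110 mm wide, from 14 to 78 mm above the bench, 10 mm thick and closes over the carcass's front face. A steel pull lip 50 mm wide and 5 mm thick, 62 mm above the bench, stands 12 mm out of the face. The drawer is an open tray behind it, its floor 14 mm and its side walls' rims 56 mm above the bench.
- drawer_right (a joint): How far the right (its centre line at y = -117 mm in the cabinet's frame) drawer is pulled out, in m: 0 is fully shut, against its stop; at most 0.13. It slides freely with about 2 N of friction and stays where it is left.
- right_front (a point): Centre of the outer face of the right drawer's flat front, 46 mm above the bench; x, y, z as the cabinet's. The front is 110 mm wide, from 14 to 78 mm above the bench, 10 mm thick and closes over the carcass's front face. A steel pull lip 50 mm wide and 5 mm thick, 62 mm above the bench, stands 12 mm out of the face. The drawer is an open tray behind it, its floor 14 mm and its side walls' rims 56 mm above the bench.
- canister_center (a point): Centre, half-way up, of an upright white filter canister with a small dark nut on top, 52 mm across, 100 mm tall, 0.2 to 0.4 kg. It stands loose in one of the three drawers (any of them), just in front of the cabinet, its top 114 mm above the bench: too tall to go under the cabinet's top plate.
- carton_center (a point): Centre of a small plain cardboard carton, 38 x 48 x 36 mm high, lying loose in another of the drawers, its top 50 mm above the bench.
- collar_center (a point): Centre of a steel collar (thick ring), 48 mm outside, 24 mm bore, 30 mm high, lying loose in the remaining drawer, its top 44 mm above the bench.
- tape_center (a point): Centre of a roll of amber tape, 90 mm across, 22 mm high, lying on the cabinet's top towards its back (bystander).
- bottle_center (a point): Centre, half-way up, of a white oil bottle, 60 mm across, 160 mm tall, standing on the bench left of the cabinet (bystander).
- spare_center (a point): Centre of a cardboard box 90 x 70 x 60 mm on the bench right of the cabinet (bystander).

How it is judged:
By the outcome, as a careful person would: the job done as asked, in the order asked, and still so for the second after the job is handed in, with the robot touching nothing.
It also fails if it takes over 45 s, if anything falls off the work surface, if the arm or the gripper's body presses on something with over 40 N, if the wrist force passes 120 N, or if a joint passes its speed limit or range.

## Robot

A 6-joint arm with a two-finger parallel gripper is mounted at the origin on the work surface. World frame = base frame: x ahead of the robot, y to its left, z up, the work surface at z = 0. Lengths are in mm, angles in rad, forces in N, time in s.
With the tool pointing down it reaches from about 350 to 975 mm from the base axis. Payload 7.1 kg.
Tool frame: the origin (TCP) lies between the finger pads; the fingertips stand 17 mm ahead of it and the grasp point (between the pads) lies 2 mm behind it (tip_reach is the y of the fingertips in the tool frame, in mm); y points along the fingers, x is the direction in which the jaws open and shut, and the axes are right-handed (so a half turn about y gives the same grasp; the last joint's range is limited). The gripper opens to 88 mm and grips with 3 to 60 N. Pads are 20 mm wide; open, the fingers measure 115 mm over their backs; the gripper's body (75 mm by 178 mm) begins 61 mm behind the grasp point.
Start: joints at [1.123, 0.423, 1.63, -0, 1.089, -0.019], TCP at [259.83, 568.413, 239.675] pointing down, gripper open.
Joint ranges: [-3, 3], [-0.9, 2.11], [0.09, 2.58], [-1.31, 4.45], [0.11, 2.69], [-2.54, 2.54]. Speed limits (rad/s): [2.39, 2.39, 3.01, 3.14, 3.14, 3.14].

## Interface

Orientations are given as a rotation vector (axis times angle).
In Python, from workcell import get_obs, get_image, camera_model, close_job, silhouettes, tip_of, tip_reach gives the robot as it stands. The module is installed in compiled form; this text tells all that it offers.
- The arm moves only by the tool arm_command, never from a script. Its argument "targets" is a list of rows, each a list of 4 numbers: the shift along the tool's x, y, z in mm, then the turn about the tool's y in rad. A call has 1 to 20 rows; each row shifts and turns the commanded pose from where the row before left it, along the tool's axes as they then stand; what a row does not reach is not made up. A row lasts 1/12 s, in which the tool goes at most 41.7 mm and 7.16 degrees, less where a joint would pass 70% of its speed; a pose out of reach is approached as far as the arm can. A call is refused whole if a number of a shift passes 41.7 or a number of a turn 0.125, either way. A call with a gripper value outside its range is refused whole. "gripper" is the opening in per cent of the stroke, from 0 (shut) to 100 (fully open), set as the call begins (left out, the last holds). The fingers move at their own pace and stop on an object; the grip force is fixed at half the most. Time passes only in rows, so rows that do not move let the fingers close. It gives the time, the measured TCP pose, the force and the opening at its end, in the units of the state.
- get_obs(): the state, without advancing time (a new reading comes with each control period).
- get_image(name): name is "side" or "top"; returns the picture (480x640x3 uint8, blue, green, red); there is no depth.
- camera_model(name): a dict with "mtx" (3x3 intrinsics, pixels), "dist" ([k1, k2, p1, p2, k3] as OpenCV has them; the pictures are not rectified), "position" and "orientation" of the camera in the world. Camera axes: x right, y up, looking along -z (the intrinsics and any distortion apply to the point x, -y, -z); pixel columns grow to the right and rows downward; lengths in mm; the calibration is good to about 2 mm. A picture is of the moment at which its call begins. camera_model takes no time and is no camera call.
- close_job(): hands the job in, once; it reports no verdict.
Trained networks look in the newest picture that a camera, given by its name, has taken for a name from the list of things; names that differ only in an ending like _2 or _b are one class to them, and where a whole thing is asked for, a point or a joint stands for the part that bears it (a point fixed in the world has none). Each returns a list of dicts, best first, with "conf" (0 to 1); they miss things now and then, are a little off and sometimes report something else, mostly with a low value. They report only what shows in the picture. A call takes as long as a camera call.
- silhouettes(camera, thing): "pixels" (480x640 bool, what is visible of it) and "at" ([column, row] in pixels, amid what is visible of it).
- tip_of(camera, thing): "at" ([column, row] in pixels: a listed point, or the origin of a listed thing).
The state is a dict: "t": time; "qpos": joint angles; "qvel": joint speeds; "joint_torque": joint torques, N m; "ee_pos": TCP position; "orientation": TCP orientation; "ft_force": force on the tool from outside, world axes, zero at the start; "moment": the same for the moment, N m; "width": finger opening in mm.
Only numpy, scipy, OpenCV 4.12 (cv2) and the standard library are available. Lean on these libraries where they do the work, as an engineer would, in place of code of your own. Each camera call takes 0.05 s, during which the arm holds its last target. There are 200 camera calls.

## Working session

There is one attempt and no reset: what is moved stays moved. The work goes in short steps, Python scripts to look and compute and a tool call to move; the robot and the scene stay as the last step left them, time stands still between calls to the robot, and variables do not carry over. Pictures are saved under pics/ and viewed, about 8 in all and at most 12, crops included, and the job is handed in when it is done.

Besides the shell and the picture viewer there is one more tool, called after "Call:" as name(argument=value, ...), one argument or row to a line, values as JSON. arm_command: Moves the arm, as the interface text tells. Its arguments: {"type":"object","properties":{"targets":{"type":"array","items":{"type":"array","items":{"type":"number"}}},"gripper":{"type":"number"}},"required":["targets"]}

```bash
mkdir -p pics; cat > h.py <<'E'
import numpy as np, cv2
from scipy.spatial.transform import Rotation as R
from workcell import *
def cam(n):
    m=camera_model(n); o=np.array(m["orientation"],float)
    r=R.from_rotvec(o).as_matrix() if o.shape==(3,) else (o if o.shape==(3,3) else None)
    return np.array(m["mtx"]),np.array(m["dist"],float),np.array(m["position"],float),r
def ray(n,px):
    K,d,p,r=cam(n); u=cv2.undistortPoints(np.array([[px]],float),K,d)[0,0]
    return p,r@np.array([u[0],-u[1],-1])
def at_z(n,px,z):
    p,v=ray(n,px); return p+v*(z-p[2])/v[2]
def proj(n,P):
    K,d,p,r=cam(n); q=(np.atleast_2d(P)-p)@r; q=q*[1,-1,-1]
    return cv2.projectPoints(q,np.zeros(3),np.zeros(3),K,d)[0][:,0]
E
python3 - <<'E'
from h import *
for n in("side","top"):
    cv2.imwrite(f"pics/{n}0.png",get_image(n)); m=camera_model(n);print(n,m["position"],m["orientation"])
Z=dict(left_front=46,middle_front=46,right_front=46,cabinet=0,canister_center=64,carton_center=32,collar_center=29,bottle_center=80,spare_center=30,tape_center=101)
for k,z in Z.items():
    for n in("top","side"):
        for t in tip_of(n,k)[:2]: print(k,n,np.round(t["at"]),round(t["conf"],2),np.round(at_z(n,t["at"],z)))
o=get_obs();print(o["ee_pos"],o["orientation"],o["t"],o["width"]); print(np.round(R.from_rotvec(o["orientation"]).as_matrix(),2),tip_reach if not callable(tip_reach) else tip_reach())
E
```

```text
side [ 232.96602206 -447.74753452  736.69415501] [ 0.7333677  -0.27578066 -0.6800714 ]
top [ 535.91626891   25.36202558 1115.93073311] [ 0.0898128  -0.06724421 -1.57855963]
left_front top [253. 315.] 0.97 [500. 161.  46.]
left_front side [223. 250.] 0.72 [508. 153.  46.]
middle_front top [317. 320.] 0.95 [490.  39.  46.]
middle_front side [250. 292.] 0.89 [489.  44.  46.]
right_front top [381. 316.] 0.82 [497. -83.  46.]
right_front side [299. 336.] 0.58 [497. -77.  46.]
cabinet top [316. 256.] 0.68 [614.  41.   0.]
cabinet side [307. 273.] 0.92 [611.  42.   0.]
canister_center top [320. 278.] 0.66 [569.  33.  64.]
canister_center side [294. 264.] 0.56 [574.  30.  64.]
carton_center top [376. 276.] 0.56 [572. -74.  32.]
carton_center side [340. 310.] 0.85 [585. -75.  32.]
collar_center top [249. 284.] 0.7 [560. 171.  29.]
collar_center side [247. 236.] 0.89 [568. 167.  29.]
bottle_center top [162. 289.] 0.66 [550. 328.  80.]
bottle_center top [321. 278.] 0.47 [567.  30.  80.]
bottle_center side [191. 176.] 0.73 [555. 329.  80.]
bottle_center side [294. 262.] 0.45 [567.  22.  80.]
spare_center top [474. 260.] 0.67 [ 600. -267.   30.]
spare_center side [429. 380.] 0.72 [ 600. -255.   30.]
tape_center top [354. 175.] 0.67 [755. -31. 101.]
tape_center side [393. 214.] 0.94 [758. -20. 101.]
[259.80889717 568.43522832 239.67953824] [-1.382039   -0.88779738  0.88780726] 1.1 87.27219429534972
[[ 0.42 -0.   -0.91]
 [ 0.91  0.    0.42]
 [ 0.   -1.    0.  ]] 17.0
```

View pics/top0.png

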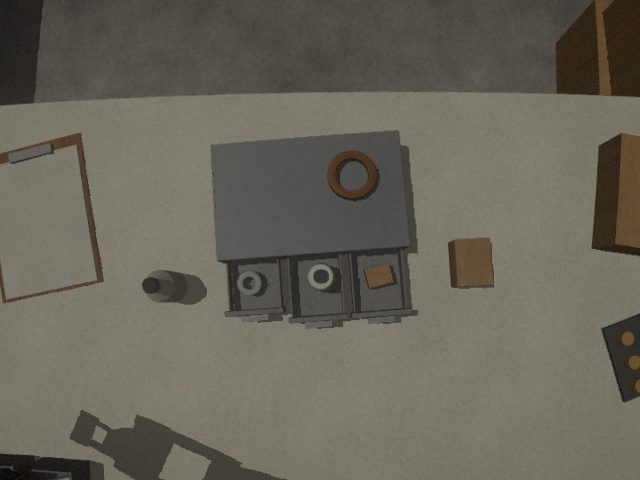

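View pics/side0.png

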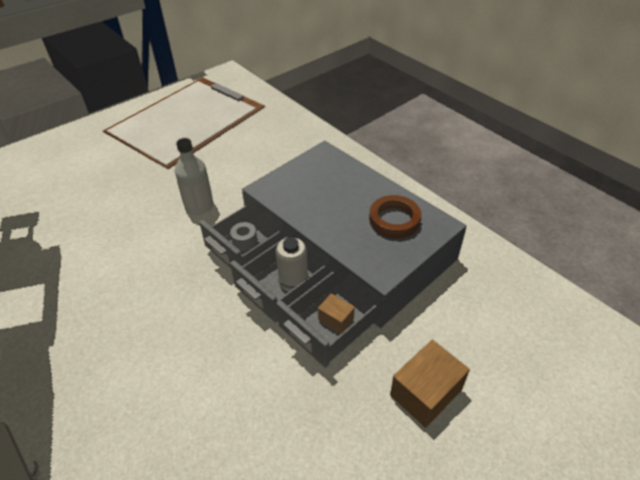

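The canister (nut on top) is in the middle drawer at about (320,278). The collar is in the left drawer (249,284) and the carton in the right (378,276), so left and right get pushed. Next I'll work out the cabinet's yaw and the drawer faces.

```bash
python3 - <<'E'
from h import *
m=silhouettes("top","cabinet")
get_image("top"); m=silhouettes("top","cabinet")
C=np.array([at_z("top",p,90)[:2] for p in [(218,262),(409,247),(399,130),(211,145)]])
print(np.round(C))
d=C[0]-C[1]; d2=C[3]-C[2]; e=(C[3]-C[0]);e2=C[2]-C[1]
print([np.linalg.norm(v).round() for v in(d,d2,e,e2)],[np.degrees(np.arctan2(-v[0],v[1])).round(1) for v in(d,d2)],[np.degrees(np.arctan2(v[1],v[0])).round(1) for v in(e,e2)])
yaw=np.mean([np.arctan2(-v[0],v[1]) for v in(d,d2)]+[np.arctan2(v[1],v[0]) for v in(e,e2)])
x=np.array([np.cos(yaw),np.sin(yaw)]);y=np.array([-x[1],x[0]])
O=C.mean(0)-110*x; print("yaw",np.degrees(yaw),"O",O)
for n,p in dict(left=[(253,315)],mid=[(317,320)],right=[(381,316)]).items():
    w=at_z("top",p[0],46)[:2]-O; print(n,w@x,w@y)
for s in(117,-117):
    for a in(-250,-155,-22): print(s,a,np.round(O+a*x+s*y))
o=get_obs(); Rm=R.from_rotvec(o["orientation"]).as_matrix()
print("tool x angle",np.degrees(np.arctan2(Rm[1,0],Rm[0,0])))
def box(a0,a1,b0,b1,z): return np.array([[*(O+a*x+b*y),z] for a,b in((a0,b0),(a1,b0),(a1,b1),(a0,b1))])
for n in("top","side"):
    I=get_image(n)
    P=[box(0,220,-178,178,90)]
    for s,(q) in((117,(253,315)),(0,(317,320)),(-117,(381,316))):
        a=(at_z("top",q,46)[:2]-O)@x; P.append(box(a,a+10,s-55,s+55,78)); P.append(box(a-12,a,s-25,s+25,64.5))
    for b in P: cv2.polylines(I,[np.round(proj(n,b)*8).astype(int)],True,(0,255,0),1,cv2.LINE_AA,3)
    cv2.imwrite(f"pics/{n}1.png",cv2.resize(I[100:360,150:480],None,fx=2.4,fy=2.2))
E
```

```text
[[ 598.  219.]
 [ 622. -131.]
 [ 843. -119.]
 [ 819.  235.]]
[np.float64(351.0), np.float64(355.0), np.float64(221.0), np.float64(221.0)] [np.float64(4.0), np.float64(3.9)] [np.float64(4.2), np.float64(3.2)]
yaw 3.8132250645999686 O [610.92080714  43.8878237 ]
left -103.22269769122992 123.43929800861618
mid -121.34555877246459 3.197493504504624
right -123.15670255008678 -117.88787062739736
117 -250 [354. 144.]
117 -155 [448. 150.]
117 -22 [581. 159.]
-117 -250 [369. -89.]
-117 -155 [464. -83.]
-117 -22 [597. -74.]
tool x angle 65.43210910195748
```

View pics/top1.png

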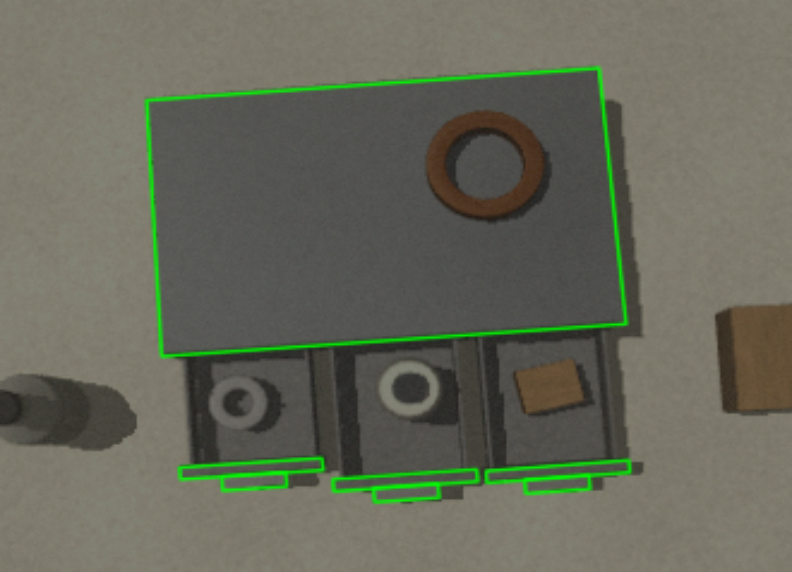

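Call:
arm_command(
  targets=[
    [0, 0, 0, -0.1],
    [0, 0, 0, -0.1],
    [0, 0, 0, -0.1],
    [0, 0, 0, -0.1],
    [0, 0, 0, -0.095],
    [-25, 0, -8, 0],
    [-36, 0, -12, 0],
    [-36, 0, -12, 0],
    [-36, 0, -12, 0],
    [-36, 0, -12, 0],
    [-36, 0, -12, 0],
    [-36, 0, -12, 0],
    [-36, 0, -12, 0],
    [-36, 0, -12, 0],
    [-36, 0, -12, 0],
    [-36, 0, -12, 0],
    [-36, 0, -12, 0],
    [-9, 0, -5, 0],
    [0, 0, 0, 0],
    [0, 0, 0, 0],
  ],
  gripper=0,
)

```text
t: 3.02
ee_pos: [433.2, 148.8, 239.8]
orientation: [-1.178, -1.257, 1.256]
ft_force: [-0.6, -0.4, 0.8]
width: 0.4
```

```bash
cat >> h.py <<'E'
def st():
    o=get_obs(); Rm=R.from_rotvec(o["orientation"]).as_matrix(); yaw=np.radians(3.813)
    w=np.array(o["ee_pos"][:2])-[610.9,43.9]; c,s=np.cos(yaw),np.sin(yaw)
    print("t",o["t"],"cab a,b,z",np.round([c*w[0]+s*w[1],-s*w[0]+c*w[1],o["ee_pos"][2]],1),"xang",np.degrees(np.arctan2(Rm[1,0],Rm[0,0])).round(2),"F",np.round(o["ft_force"],1),"w",o["width"])
E
python3 -c "from h import *;st()"
```

```text
t 3.0167 cab a,b,z [-170.4  116.5  239.8] xang 93.68 F [-0.6 -0.4  0.8] w 0.3606901544737408
```

Call:
arm_command(
  targets=[
    [0, 30, 0, 0],
    [0, 35, 0, 0],
    [0, 35, 0, 0],
    [0, 35, 0, 0],
    [0, 25, 0, 0],
    [0, 10, 0, 0],
    [0, 0, 0, 0],
    [0, 0, -12, 0],
    [0, 0, -12, 0],
    [0, 0, -8, 0],
    [0, 0, -4, 0],
    [0, 0, -4, 0],
    [0, 0, -4, 0],
    [0, 0, -4, 0],
    [0, 0, -4, 0],
  ],
)

```text
t: 4.27
ee_pos: [484.4, 152.2, 69.7]
orientation: [-1.176, -1.257, 1.258]
ft_force: [-3.2, 0.2, 2.6]
width: 0.3
```

```bash
python3 - <<'E'
from h import *
st()
I=get_image("side"); cv2.imwrite("pics/s2.png",cv2.resize(I[150:400,150:450],None,fx=2.4,fy=2.4))
E
```

```text
t 4.2667 cab a,b,z [-119.   116.4   69.7] xang 93.78 F [-3.2  0.2  2.6] w 0.29624870676130133
```

View pics/s2.png

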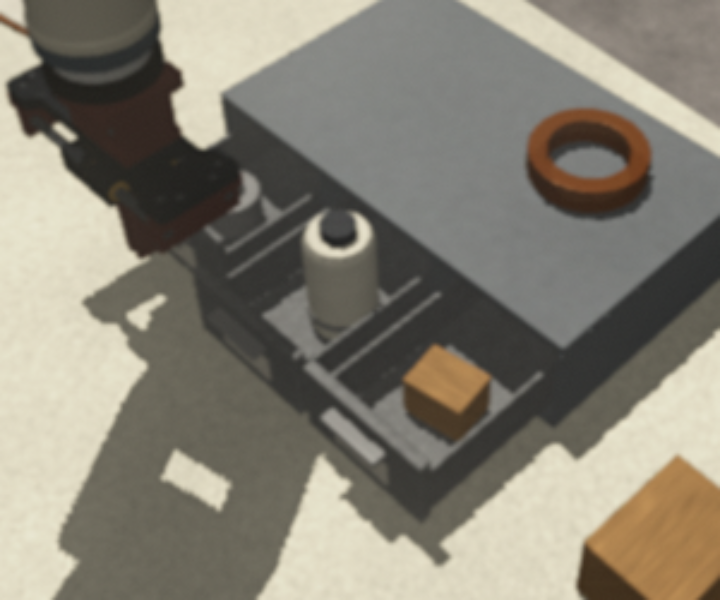

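Contact with the left lip (−3 N) at TCP a=−119. The canister is standing clear at crop (338,270). I'll push on.

Call:
arm_command(
  targets=[
    [0, 0, -6, 0],
    [0, 0, -6, 0],
    [0, 0, -6, 0],
    [0, 0, -6, 0],
    [0, 0, -6, 0],
    [0, 0, -6, 0],
    [0, 0, -6, 0],
    [0, 0, -6, 0],
    [0, 0, -6, 0],
    [0, 0, -6, 0],
    [0, 0, -6, 0],
    [0, 0, -4, 0],
    [0, 0, -3, 0],
    [0, 0, -2, 0],
  ],
)

```text
t: 5.48
ee_pos: [560.2, 157.5, 69.7]
orientation: [-1.177, -1.258, 1.257]
ft_force: [-2.1, -0.7, 0.4]
width: 0.2
```

Call:
arm_command(
  targets=[
    [0, 0, -2, 0],
    [0, 0, -1.5, 0],
    [0, 0, -1.5, 0],
    [0, 0, 0, 0],
  ],
)

```text
t: 5.82
ee_pos: [565.1, 157.8, 69.8]
orientation: [-1.178, -1.258, 1.257]
ft_force: [-1.7, -0.1, -0.6]
width: 0.4
```

```bash
python3 - <<'E'
from h import *
st()
I=get_image("top"); cv2.imwrite("pics/t3.png",cv2.resize(I[180:360,180:440],None,fx=3,fy=3))
E
```

```text
t 5.8167 cab a,b,z [-38.1 116.7  69.8] xang 93.79 F [-1.7 -0.1 -0.6] w 0.36196444094358976
```

View pics/t3.png

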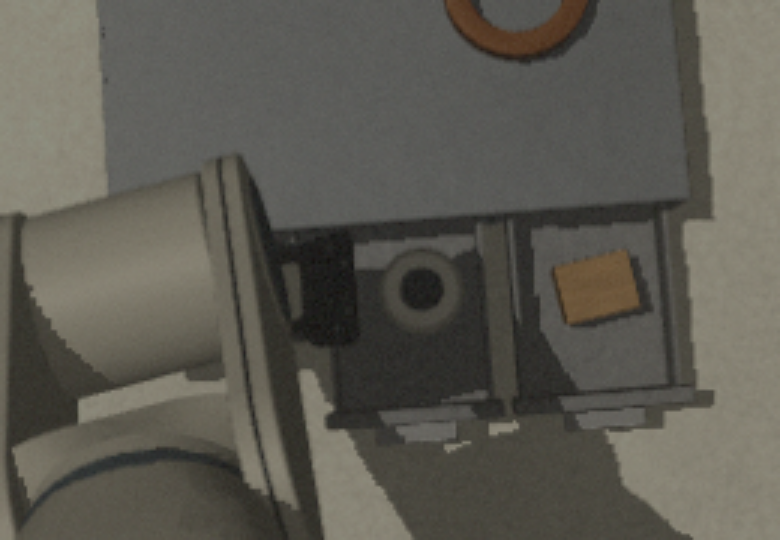

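The canister is undisturbed with the gripper body beside it. I'll creep forward to the stop.

Call:
arm_command(
  targets=[
    [0, 0, -1.5, 0],
    [0, 0, -1.5, 0],
    [0, 0, -1, 0],
    [0, 0, 0, 0],
  ],
)

```text
t: 6.2
ee_pos: [569.1, 158.1, 69.8]
orientation: [-1.178, -1.258, 1.257]
ft_force: [-0.8, 0.6, 0.1]
width: 0.5
```

Call:
arm_command(
  targets=[
    [0, 0, -1, 0],
    [0, 0, -1, 0],
    [0, 0, 0, 0],
  ],
)

```text
t: 6.45
ee_pos: [571.0, 158.2, 69.8]
orientation: [-1.177, -1.258, 1.257]
ft_force: [-0.4, 0.8, 0.0]
width: 0.4
```

Call:
arm_command(
  targets=[
    [0, 0, -1, 0],
    [0, 0, -1, 0],
    [0, 0, 0, 0],
  ],
)

```text
t: 6.7
ee_pos: [572.1, 158.2, 69.7]
orientation: [-1.176, -1.257, 1.259]
ft_force: [-4.8, 0.4, 3.8]
width: 0.6
```

Call:
arm_command(
  targets=[
    [0, 0, -1, 0],
    [0, 0, -1, 0],
    [0, 0, 0, 0],
  ],
)

```text
t: 6.95
ee_pos: [572.2, 158.1, 69.6]
orientation: [-1.174, -1.253, 1.261]
ft_force: [-11.6, 1.1, 9.4]
width: 0.5
```

The left drawer is at its stop: the position stalled and the force rose to 11.6 N, within 1 mm of where I expected. I'll retreat and go across to the right one.

Call:
arm_command(
  targets=[
    [0, 0, 3, 0],
    [0, 0, 5, 0],
    [0, 0, 15, 0],
    [0, 0, 30, 0],
    [0, 0, 35, 0],
    [0, 0, 35, 0],
    [0, -10, 20, 0],
    [-30, -30, 0, 0],
    [-40, -30, 0, 0],
    [-40, 0, 0, 0],
    [-40, 0, 0, 0],
    [-40, 30, 0, 0],
    [-30, 30, 0, 0],
    [-14, 10, 0, 0],
    [0, 0, 0, 0],
    [0, 0, 0, 0],
  ],
)

```text
t: 8.28
ee_pos: [446.4, -70.8, 69.4]
orientation: [-1.178, -1.256, 1.256]
ft_force: [0.5, 0.6, 0.7]
width: 0.2
```

```bash
python3 - <<'E'
from h import *
st()
I=get_image("side"); cv2.imwrite("pics/s4.png",cv2.resize(I[150:400,150:450],None,fx=2.4,fy=2.4))
E
```

```text
t 8.2833 cab a,b,z [-171.7 -103.5   69.4] xang 93.67 F [0.5 0.6 0.7] w 0.2416048037057832
```

View pics/s4.png

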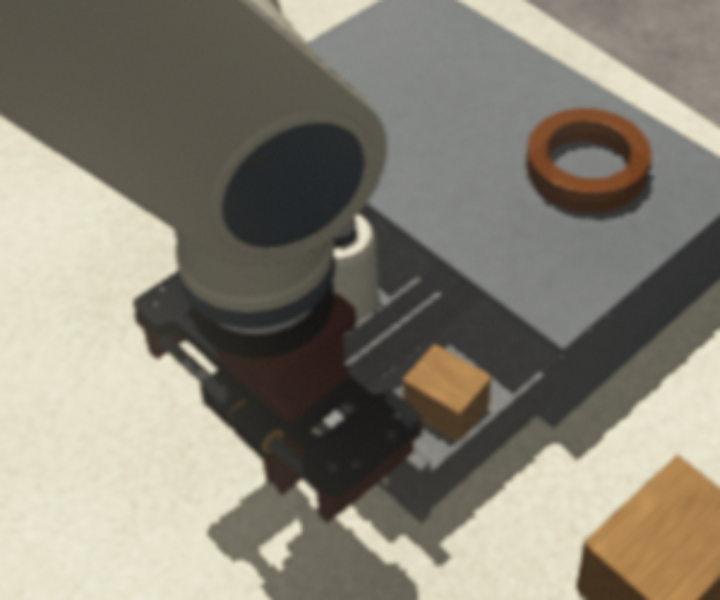

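Call:
arm_command(
  targets=[
    [-13, -1, 0, 0],
    [0, 0, 0, 0],
    [0, 0, -10, 0],
    [0, 0, -8, 0],
    [0, 0, -5, 0],
    [0, 0, -4, 0],
    [0, 0, -4, 0],
    [0, 0, -4, 0],
    [0, 0, -5, 0],
    [0, 0, -6, 0],
    [0, 0, -6, 0],
    [0, 0, -6, 0],
    [0, 0, -6, 0],
    [0, 0, -6, 0],
  ],
)

```text
t: 9.5
ee_pos: [517.6, -78.5, 70.5]
orientation: [-1.177, -1.257, 1.258]
ft_force: [-2.6, 0.7, -1.1]
width: 0.2
```

```bash
python3 - <<'E'
from h import *
st()
I=get_image("side"); cv2.imwrite("pics/s5.png",cv2.resize(I[150:400,150:450],None,fx=2.4,fy=2.4))
E
```

```text
t 9.5 cab a,b,z [-101.2 -115.9   70.5] xang 93.79 F [-2.6  0.7 -1.1] w 0.1976306133401222
```

View pics/s5.png

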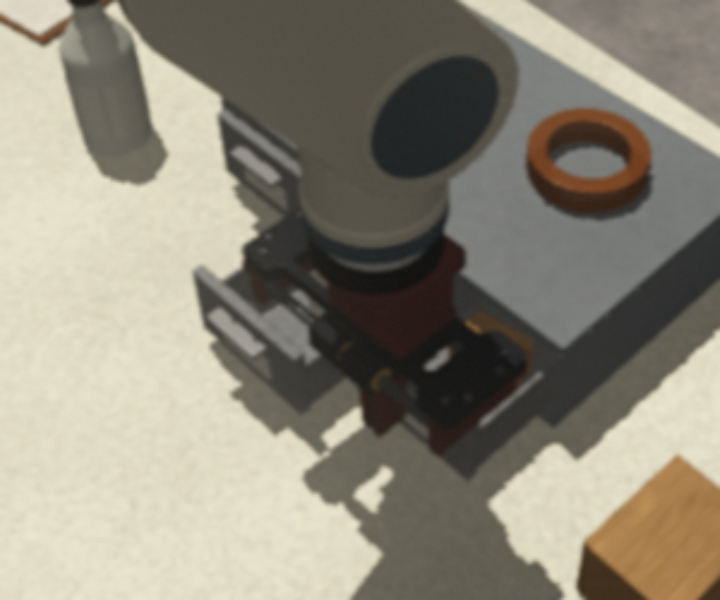

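Before going further I'll check that the body passes above the canister.

```bash
python3 - <<'E'
from h import *
yaw=np.radians(3.813);x=np.array([np.cos(yaw),np.sin(yaw)]);y=np.array([-x[1],x[0]]);O=np.array([610.9,43.9])
for z in(90,110,131,160):
  for a in(-37,37):
    P=[[*(O+(-101+a)*x+(-116+b)*y),z] for b in(89,-89)]
    print(z,a,np.round((proj("side",P)-[150,150])*2.4))
E
```

```text
90 -37 [[246. 342.]
 [441. 516.]]
90 37 [[331. 281.]
 [527. 439.]]
110 -37 [[243. 323.]
 [442. 498.]]
110 37 [[330. 262.]
 [529. 420.]]
131 -37 [[239. 302.]
 [442. 478.]]
131 37 [[328. 240.]
 [531. 400.]]
160 -37 [[234. 271.]
 [442. 448.]]
160 37 [[325. 209.]
 [534. 370.]]
```

The body's lowest corners show at or above z=131, so it clears the canister top at 114. Continuing.

Call:
arm_command(
  targets=[
    [0, 0, -6, 0],
    [0, 0, -6, 0],
    [0, 0, -6, 0],
    [0, 0, -6, 0],
    [0, 0, -6, 0],
    [0, 0, -6, 0],
    [0, 0, -6, 0],
    [0, 0, -6, 0],
    [0, 0, -5, 0],
    [0, 0, -4, 0],
    [0, 0, -3, 0],
    [0, 0, -2, 0],
    [0, 0, -2, 0],
    [0, 0, 0, 0],
  ],
)

```text
t: 10.72
ee_pos: [581.6, -74.3, 70.8]
orientation: [-1.178, -1.258, 1.257]
ft_force: [-1.4, -1.0, 0.6]
width: 0.4
```

Call:
arm_command(
  targets=[
    [0, 0, -1, 0],
    [0, 0, -1, 0],
    [0, 0, -1, 0],
    [0, 0, 0, 0],
  ],
)

```text
t: 11.05
ee_pos: [584.2, -74.1, 70.8]
orientation: [-1.177, -1.258, 1.258]
ft_force: [-1.4, -0.6, 1.0]
width: 0.5
```

Call:
arm_command(
  targets=[
    [0, 0, -1, 0],
    [0, 0, -1, 0],
    [0, 0, 0, 0],
  ],
)

```text
t: 11.3
ee_pos: [586.3, -73.9, 70.7]
orientation: [-1.177, -1.258, 1.258]
ft_force: [-1.8, -0.6, 2.2]
width: 0.9
```

```bash
python3 -c "from h import *;st()"
```

```text
t 11.3 cab a,b,z [ -32.4 -115.9   70.7] xang 93.8 F [-1.8 -0.6  2.2] w 0.8598665748793871
```

Call:
arm_command(
  targets=[
    [0, 0, -1, 0],
    [0, 0, -1, 0],
    [0, 0, 0, 0],
  ],
)

```text
t: 11.55
ee_pos: [587.5, -73.8, 70.6]
orientation: [-1.176, -1.257, 1.258]
ft_force: [-5.8, 0.7, 4.4]
width: 0.3
```

Call:
arm_command(
  targets=[
    [0, 0, -1, 0],
    [0, 0, -1, 0],
    [0, 0, 0, 0],
  ],
)

```text
t: 11.8
ee_pos: [587.6, -73.8, 70.6]
orientation: [-1.173, -1.254, 1.26]
ft_force: [-9.9, -1.6, 10.0]
width: 0.4
```

The right drawer stalled at the same depth (a≈−31) with 10 N. Retreating clear, then a final look.

Call:
arm_command(
  targets=[
    [0, 0, 3, 0],
    [0, 0, 5, 0],
    [0, 0, 15, 0],
    [0, 0, 30, 0],
    [0, 0, 35, 0],
    [0, 0, 35, 0],
    [0, -10, 20, 0],
    [0, -30, 0, 0],
    [0, -35, 0, 0],
    [0, -35, 0, 0],
    [-20, -35, 0, 0],
    [-35, -20, 5, 0],
    [-35, 0, 5, 0],
    [-35, 0, 5, 0],
    [-35, 0, 5, 0],
    [-35, 0, 5, 0],
    [-30, 0, 0, 0],
    [-15, 0, 0, 0],
    [0, 0, 0, 0],
    [0, 0, 0, 0],
  ],
)

```text
t: 13.47
ee_pos: [438.2, -324.3, 235.4]
orientation: [-1.177, -1.257, 1.256]
ft_force: [0.5, 1.2, 0.8]
width: 0.1
```

```bash
python3 - <<'E'
from h import *
st()
I=get_image("top"); J=get_image("side")
cv2.imwrite("pics/f.png",np.hstack([cv2.resize(I[110:350,130:510],(400,253)),cv2.resize(J[120:420,160:480],(400,375))[:253]]) if 0 else cv2.resize(I[110:350,130:510],None,fx=2,fy=2))
cv2.imwrite("pics/fs.png",cv2.resize(J[130:400,150:470],None,fx=2.2,fy=2.2))
yaw=np.radians(3.813);c,s=np.cos(yaw),np.sin(yaw)
Z=dict(left_front=46,middle_front=46,right_front=46,canister_center=64,tape_center=101,bottle_center=80,spare_center=30)
for k,z in Z.items():
    for n in("top","side"):
        for t in tip_of(n,k)[:1]:
            p=at_z(n,t["at"],z); w=p[:2]-[610.9,43.9]; print(k,n,round(t["conf"],2),np.round(p),np.round([c*w[0]+s*w[1],-s*w[0]+c*w[1]]))
E
```

```text
t 13.4667 cab a,b,z [-196.8 -355.9  235.4] xang 93.72 F [0.5 1.2 0.8] w 0.08510300747066558
left_front top 0.64 [593. 162.  46.] [-10. 119.]
middle_front top 0.75 [490.  42.  46.] [-121.    6.]
middle_front side 0.64 [485.  42.  46.] [-125.    7.]
right_front top 0.82 [616. -73.  46.] [  -2. -117.]
right_front side 0.47 [610. -70.  46.] [  -9. -113.]
canister_center top 0.81 [566.  36.  64.] [-45.  -5.]
canister_center side 0.48 [571.  40.  64.] [-40.  -1.]
tape_center top 0.57 [759. -24. 101.] [143. -78.]
tape_center side 0.69 [ 580. -101.  101.] [ -41. -143.]
bottle_center top 0.9 [554. 326.  80.] [-38. 286.]
spare_center top 0.56 [ 598. -262.   30.] [ -33. -304.]
```

View pics/f.png

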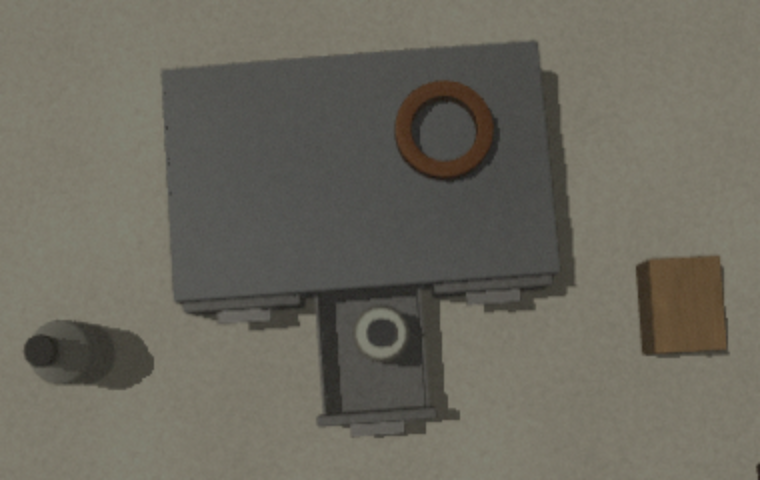

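View pics/fs.png

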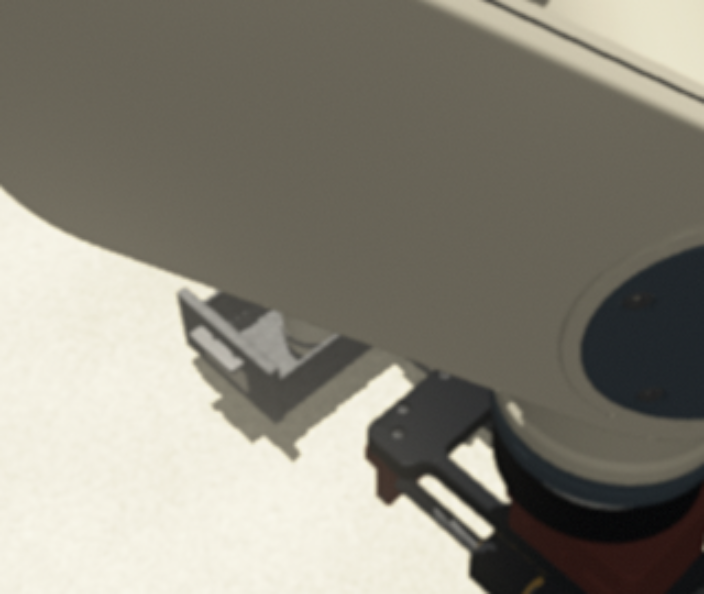

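The top view shows both outer fronts flush against the carcass, at (240,305) and (495,288). The middle drawer is still out with the canister standing at (381,333). The arm is clear, so I'm handing in.

```bash
python3 -c "from workcell import *;print(close_job())"
```

```text
the job is handed in; nothing more can be done
None
```

I pushed the left drawer (collar) and the right drawer (carton) shut with the closed fingertips on their pull lips. I left the middle drawer out with the canister standing in it, moved the arm clear and handed in at about 14 s.

**Drawers:** both drawers stalled at the same depth, within 1 mm of the expected shut position. The wrist force there rose to about 12–15 N, against about 2 N of drawer friction. In the final top view both fronts sit flush against the cabinet.

**Left alone:** the middle front still measures 121 mm out from the cabinet in the top view, unchanged. The canister is upright and within about 4 mm of its first reading, which is the networks' scatter. The bottle, box and tape show no movement beyond that scatter in the top view.

**Checks that failed or disagreed:**
- The arm blocked most of the final side view, so it was little use as a second check. The network's tape reading there was plainly wrong.
- The top-view network placed the right front at −2 mm instead of −10 mm. The side view gave −9 mm, and the force stop and the top picture also show it shut.
- I could not see the collar or the carton once their drawers were shut.

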